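# Change herb drawers at the dispensing counter

## Robot

A 6-joint arm with a two-finger parallel gripper is mounted at the origin on the work surface. World frame = base frame: x ahead of the robot, y to its left, z up, the work surface at z = 0. Lengths are in m, angles in rad, forces in N, time in s.
With the tool pointing down it reaches from about 0.4 to 0.825 m from the base axis. Payload 7 kg.
Tool frame: the origin (TCP) lies on the centre line of the jaws, within the pads' length; the fingertips stand 25 mm ahead of it and the grasp point (between the pads) lies 6 mm ahead of it; z points along the fingers, x is the direction in which the jaws open and shut, and the axes are right-handed (so a half turn about z gives the same grasp; the last joint's range is limited). The gripper opens to 85 mm and grips with 20 to 120 N. Pads are 22 mm wide; open, the fingers measure 114 mm over their backs; the gripper's body (76 mm by 85 mm) begins 54 mm behind the grasp point. The pads swing forward as they close: fully open they stand 13 mm farther back than shut.
Start: joints at [-0.987, 0.359, 0.012, 0, -1.224, -0.288], TCP at [0.197, -0.646, 0.256] pointing down, gripper open.
Joint ranges: [-3.07, 3.07], [-1.43, 2.12], [-1.02, 1.25], [-3.03, 1.67], [-3.05, -0], [-3.03, 3.03]. Speed limits (rad/s): [2.39, 2.39, 3.01, 3.14, 3.14, 3.14].

## Interface

Orientations are given as a rotation vector (axis times angle).
In Python, from workcell import r, grab_frame, calibration, hand_in gives the robot as it stands. The module is installed in compiled form; this text tells all that it offers.
- The arm moves only by the tool apply_moves, never from a script. Its argument "targets" is a list that holds one entry, the list of rows, each a list of 7 numbers: the shift along the tool's x, y, z in m, then the turn, a rotation vector about the tool's x, y, z in degrees, then the finger opening in m, from 0 to 0.0854. In form: [[[x, y, z, wx, wy, wz, fingers], ...]]. A call has 1 to 12 rows; each row is the pose to reach, as a shift and turn from the pose measured when the call began, along the tool's axes at that moment; what a row does not reach only later rows make up. A row lasts 1/10 s, in which the tool goes at most 50 mm and 8.59 degrees, less where a joint would pass 70% of its speed; a pose out of reach is approached as far as the arm can. A call with a gripper value outside its range is refused whole. The fingers move at their own pace and stop on an object; the grip force is fixed at half the most. Time passes only in rows, so rows that repeat a pose let the fingers close. It gives the time, the measured TCP pose, the force and the opening at its end, in the units of the state.
- r.observe(): the state, without advancing time (a new reading comes with each control period).
- grab_frame(name): name is "scene" or "top"; returns the picture (400x640x3 uint8, red, green, blue); there is no depth.
- calibration(name): a dict with "K" (3x3 intrinsics, pixels), "rvec" (rotation vector, rad) and "tvec" (3), from world to camera coordinates, as OpenCV has them. Camera axes: x right, y down, z forward; pixel columns grow to the right and rows downward; lengths in m; the calibration is good to about 2 mm. A picture is of the moment at which its call begins. calibration takes no time and is no camera call.
- hand_in(): hands the job in, once; it reports no verdict.
The state is a dict: "time_s": time; "qpos": joint angles; "joint_vel": joint speeds; "tau": joint torques, N m; "tcp_pos": TCP position; "tool_rot": TCP orientation; "ft_force": force on the tool from outside, world axes, zero at the start; "ft_torque": the same for the moment, N m; "opening": finger opening in m.
Only numpy, scipy, OpenCV 4.12 (cv2) and the standard library are available. Lean on these libraries where they do the work, as an engineer would, in place of code of your own. Each camera call takes 0.05 s, during which the arm holds its last target. There are 200 camera calls.

## Task

First push the half-open green-lipped herb drawer fully shut. Then hook a fingertip behind the lip of the red drawer, from above, and draw it out to its stop by pulling on the inside of the lip only (do not pinch the front or press on its outer face), so that the jar inside comes into the open still standing and untouched. Leave the blue drawer as it is and do not disturb or pick up any of the things standing around.

Things in the scene. Friction and masses are not known exactly. Their poses are not given: they have to be found in the camera images.
- red_lip (a point): middle of the top edge of the red drawer's upright front board. The board is 118 mm wide, 14 mm thick, from 10 to 106 mm above the counter, its top edge in red enamel. Axes: x into the case (the drawer slides out along -x), y along the lip, z up. Moves with the drawer.
- red_drawer (a joint): how far the red drawer is drawn out, in m: 0 fully shut, 0.12 at its stop. Starts shut or up to 20 mm ajar. It slides level on rails with about 2 N of friction and stays where it is left; both ends are hard stops.
- green_lip (a point): middle of the top edge of the green drawer's upright front board. The board is 118 mm wide, 14 mm thick, from 10 to 106 mm above the counter, its top edge in green enamel. Axes: x into the case (the drawer slides out along -x), y along the lip, z up. Moves with the drawer.
- green_drawer (a joint): how far the green drawer is drawn out, in m: 0 fully shut, 0.12 at its stop. Starts 45 to 85 mm out. It slides level on rails with about 2 N of friction and stays where it is left; both ends are hard stops.
- blue_lip (a point): middle of the top edge of the blue drawer's upright front board. The board is 118 mm wide, 14 mm thick, from 10 to 106 mm above the counter, its top edge in blue enamel. Axes: x into the case (the drawer slides out along -x), y along the lip, z up. Moves with the drawer.
- blue_drawer (a joint): how far the blue drawer is drawn out, in m: 0 fully shut, 0.12 at its stop. Starts shut or up to 20 mm ajar and stays as it is. It slides level on rails with about 2 N of friction and stays where it is left; both ends are hard stops.
- jar: blue porcelain jar with a white cap, 44 mm across, 45 mm high, standing loose on the floor of the red drawer's rear well (floor 16 mm above the counter, well starts 54 mm behind the lip's inner side, behind a 52 mm high divider); hidden under the roof until the drawer is out. Origin: centre of its underside, z up.
- red_case: the red drawer's wooden case, fixed: 120 mm wide, 200 mm deep, roof 85 mm above the counter. The roof leaves a gap behind the lip, 48 mm long when shut (longer as it is drawn), 104 mm wide, clear down to 60 mm above the counter. A red strip marks the roof. Origin: counter height under the outer face of the shut board; x into the case.
- green_case: the green drawer's wooden case, fixed: 120 mm wide, 200 mm deep, roof 85 mm above the counter. The roof leaves a gap behind the lip, 48 mm long when shut (longer as it is drawn), 104 mm wide, clear down to 60 mm above the counter. A green strip marks the roof. Origin: counter height under the outer face of the shut board; x into the case.
- blue_case: the blue drawer's wooden case, fixed: 120 mm wide, 200 mm deep, roof 85 mm above the counter. The roof leaves a gap behind the lip, 48 mm long when shut (longer as it is drawn), 104 mm wide, clear down to 60 mm above the counter. A blue strip marks the roof. Origin: counter height under the outer face of the shut board; x into the case.
- roof_jar: white porcelain jar with a wooden cap, 44 mm across, 45 mm high, standing on the roof of the blue case; loose; origin at the middle of its underside
- big_weight: brass scale weight, 36 mm across, 45 mm high, standing on the roof of the green case; loose; origin at the middle of its underside
- small_weight: brass scale weight, 26 mm across, 32 mm high, standing on the counter between two cases; loose; origin at the middle of its underside
- bowl: steel bowl, 150 mm across, 50 mm high, left of the cases; loose; origin at the middle of its underside
- mortar: white mortar, 100 mm across, 75 mm high, right of the cases; loose; origin at the middle of its underside
- brown_bottle: brown glass bottle, 52 mm across, 120 mm high, right of the cases; loose; origin at the middle of its underside
- spoon: spoon 160 mm long lying flat on the counter, left of the cases; loose; origin at the underside of the middle of the spoon, x along it
Things that resemble listed ones, but are neither listed nor needed, are in the scene too. Leave any grey look-alike of the red_case alone.

How it is judged:
By the outcome, as a careful person would: the job done as asked, in the order asked, and still so for the second after the job is handed in, with the robot touching nothing.
It also fails if it takes over 48 s, if anything falls off the work surface, if the arm or the gripper's body presses on something with over 40 N, if the wrist force passes 120 N, or if a joint passes its speed limit or range.

## Working session

There is one attempt and no reset: what is moved stays moved. The work goes in short steps, Python scripts to look and compute and a tool call to move; the robot and the scene stay as the last step left them, time stands still between calls to the robot, and variables do not carry over. Pictures are saved under pics/ and viewed, about 8 in all and at most 12, crops included, and the job is handed in when it is done.

Besides the shell and the picture viewer there is one more tool, called after ">>>" by a JSON object that holds its "method" and its "body". apply_moves: Moves the arm, as the interface text tells. Its arguments: {"type":"object","properties":{"targets":{"type":"array","items":{"type":"array","items":{"type":"array","items":{"type":"number"}}}}},"required":["targets"]}

```bash
mkdir -p pics
python3 - <<'E'
from workcell import r, grab_frame, calibration
import cv2,numpy as np
for n in("scene","top"):
    im=grab_frame(n); np.save(n+"0.npy",im); cv2.imwrite(f"pics/{n}0.png",im[:,:,::-1])
    c=calibration(n); R=cv2.Rodrigues(np.array(c["rvec"]))[0]; print(n,np.array(c["K"]).tolist(),"cam",(-R.T@np.array(c["tvec"])).round(3),"z",R[2].round(3))
o=r.observe(); print(o["tcp_pos"],o["tool_rot"],o["time_s"],o["opening"],o["ft_force"])
E
```

```text
scene [[391.98729978968817, 0.0, 316.76001837595123], [0.0, 391.98729978968817, 196.28794942812294], [0.0, 0.0, 1.0]] cam [1.297 0.265 0.849] z [-0.723 -0.235 -0.65 ]
top [[478.2880058771676, 0.0, 323.68687978760215], [0.0, 478.2880058771676, 200.72418658005677], [0.0, 0.0, 1.0]] cam [ 0.203 -0.023  1.761] z [ 0.15   0.013 -0.989]
[ 0.19665028 -0.6453335   0.2554844 ] [-1.86920646e+00 -2.52347364e+00 -1.15735742e-03] 0.1 0.08527586108084616 [-1.02755056 -0.04737355 -0.03846001]
```

View pics/scene0.png

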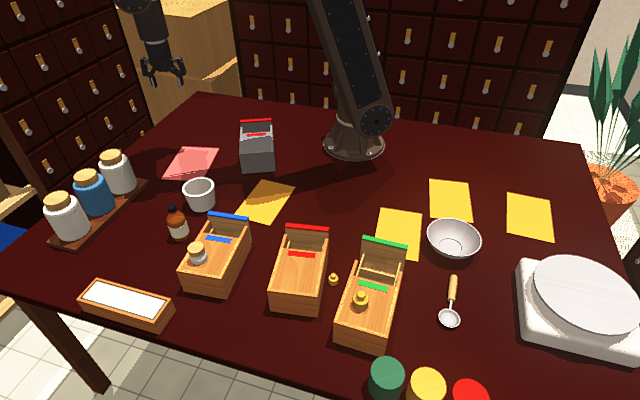

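View pics/top0.png

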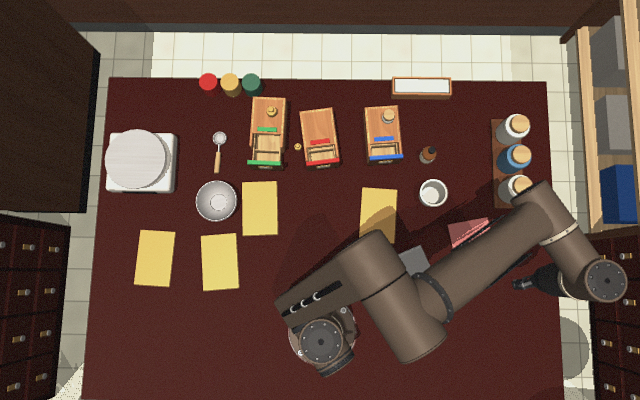

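The wooden red drawer is at top (320,163) / scene (306,228). The grey look-alike is at scene (257,145) and is not ours. Green is at top (265,163) / scene (384,242), and blue is on the far side. Next I'll measure the lips and strips from both views.

```bash
cat > h.py <<'E'
import cv2,numpy as np
from workcell import calibration
def cam(n):
    c=calibration(n); R=cv2.Rodrigues(np.array(c["rvec"],float))[0]; t=np.array(c["tvec"],float).ravel()
    return np.array(c["K"]),R,t
def ray(n,p):
    K,R,t=cam(n); d=R.T@np.linalg.inv(K)@np.array([p[0],p[1],1.]); return -R.T@t,d/np.linalg.norm(d)
def onz(n,p,z):
    o,d=ray(n,p); return o+d*(z-o[2])/d[2]
def tri(a,b):
    o1,d1=ray("scene",a); o2,d2=ray("top",b)
    s=np.linalg.lstsq(np.stack([d1,-d2],1),o2-o1,rcond=None)[0]
    p,q=o1+s[0]*d1,o2+s[1]*d2; return (p+q)/2,np.linalg.norm(p-q)
def mask(im,col):
    h=cv2.cvtColor(im,cv2.COLOR_RGB2HSV); H,S,V=[h[...,i].astype(int) for i in range(3)]
    ok={"red":((H<4)|(H>174)),"green":(H>50)&(H<85),"blue":(H>105)&(H<125)}[col]
    return (ok&(S>150)&(V>90)).astype(np.uint8)
def blobs(im,col,roi):
    x0,y0,x1,y1=roi; m=np.zeros(im.shape[:2],np.uint8); m[y0:y1,x0:x1]=mask(im,col)[y0:y1,x0:x1]
    out=[]
    n,l,s,c=cv2.connectedComponentsWithStats(m)
    for i in range(1,n):
        if s[i,4]<15: continue
        ys,xs=np.where(l==i); (cx,cy),(w,h),a=cv2.minAreaRect(np.stack([xs,ys],1).astype(np.float32))
        b=cv2.boxPoints(((cx,cy),(w,h),a)); b=b[np.argsort(b[:,0])]
        out.append((s[i,4],b[:2].mean(0),b[2:].mean(0),min(w,h)))  # left end, right end
    return sorted(out,key=lambda o:-o[0])
ROI={"scene":(170,190,420,350),"top":(235,85,420,180)}
E
python3 - <<'E'
from h import *
ims={n:np.load(n+"0.npy") for n in("scene","top")}
for c in("red","green","blue"):
    B={n:blobs(ims[n],c,ROI[n])[:2] for n in ims}
    for n in B:
        for b in B[n]: print(c,n,b[0],b[1].round(1),b[2].round(1),round(float(b[3]),1))
    for k,name in((0,"lip"),(1,"strip")):
        try:
            s,t=B["scene"][k],B["top"][k]
            # scene left = top right
            p,e=tri(s[1],t[2]); q,f=tri(s[2],t[1]); print(c,name,p.round(4),q.round(4),"err",round(e,4),round(f,4),"len",np.linalg.norm(p-q).round(4))
        except Exception as ex: print(ex)
E
python3 - <<'E'
import cv2,numpy as np
a=np.load("top0.npy")[85:175,235:420,::-1]; b=np.load("scene0.npy")[190:350,170:420,::-1]
a=cv2.resize(a,(740,360),interpolation=2);cv2.imwrite("pics/crop0.png",a)
E
```

```text
red scene 242 [284.9 224. ] [328.9 228.7] 5.4
red scene 112 [288.1 252.2] [314.2 255.1] 4.2
red top 139 [305.8 163.7] [339.2 159.5] 4.3
red top 71 [310.8 142.5] [328.9 140.1] 3.8
red lip [ 0.6028 -0.0533  0.1041] [0.5859 0.0652 0.1044] err 0.0007 0.0017 len 0.1198
red strip [ 0.6791 -0.0161  0.085 ] [0.6691 0.0501 0.0847] err 0.0004 0.0018 len 0.067
green scene 179 [362.2 236.3] [406.7 247.1] 4.1
green scene 134 [358.9 281.5] [386.5 288.9] 4.8
list index out of range
list index out of range
blue scene 158 [207.2 211.9] [247.1 218.5] 4.3
blue scene 95 [206.1 236.5] [229.9 240.5] 3.9
blue top 111 [370.  158.6] [402.1 155.2] 3.8
blue top 57 [375.  138.5] [392.  138.5] 3.0
blue lip [ 0.6215 -0.2774  0.1062] [ 0.6086 -0.163   0.1001] err 0.0021 0.0001 len 0.1153
blue strip [ 0.6893 -0.2459  0.0842] [ 0.6861 -0.1807  0.0857] err 0.0046 0.0036 len 0.0653
```

View pics/crop0.png

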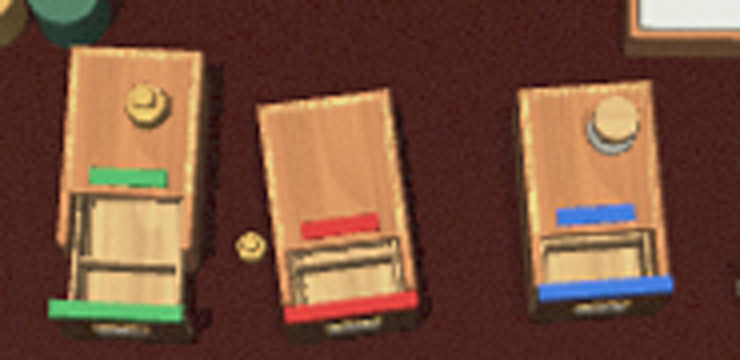

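The crop confirms the targets: red lip at top (322,162), wooden case, near-shut; green lip at (265,162), about half open. The small weight is at top (298,147), between the two. Green hue needs widening.

```bash
sed -i 's/(H>50)&(H<85)/(H>50)\&(H<95)/' h.py
python3 - <<'E'
from h import *
ims={n:np.load(n+"0.npy") for n in("scene","top")}
h=cv2.cvtColor(ims["top"],cv2.COLOR_RGB2HSV); print(h[162,262:268].tolist())
def M(im): 
    h=cv2.cvtColor(im,cv2.COLOR_RGB2HSV); return ((h[...,0]>50)&(h[...,0]<95)&(h[...,1]>120)&(h[...,2]>70)).astype(np.uint8)
import h as hh; hh.mask=lambda im,c:M(im)
B={n:blobs(ims[n],"green",ROI[n]) for n in ims}
for n in B: 
    for b in B[n]: print(n,b[0],b[1].round(1),b[2].round(1),b[3])
def yaw(p,q): v=q-p; return np.degrees(np.arctan2(-v[0],v[1]))
T={n:[b for b in B[n] if b[2][0]-b[1][0]>10] for n in B}
T["top"].sort(key=lambda b:-b[1][1]); T["scene"].sort(key=lambda b:b[1][1])
for k in(0,1):
    s,t=T["scene"][k],T["top"][k]
    p,e=tri(s[1],t[2]); q,f=tri(s[2],t[1]); print(p.round(4),q.round(4),e,f,np.linalg.norm(p-q),"mid",((p+q)/2).round(4),"yaw",yaw(p,q))
# red
a=np.radians(8.1)
for nm,p in(("big w top",(271.5,111)),("small w",(297.5,146.5))): print(nm,onz("top",p,.03).round(3))
E
```

```text
[[66, 131, 198], [66, 135, 197], [66, 132, 199], [66, 135, 196], [67, 136, 197], [67, 138, 194]]
scene 205 [361.9 236.3] [407.  247.1] 4.391130447387695
scene 150 [358.4 281.4] [386.8 288.9] 5.024421691894531
top 103 [247.1 161.3] [279.  163.9] 3.748025894165039
top 55 [258.  129.5] [275.  129.5] 3.0
[0.5851 0.1579 0.1022] [0.592  0.2733 0.1042] 0.004152193493629245 0.00014013101030734053 0.11566518184714868 mid [0.5886 0.2156 0.1032] yaw -3.406192780672789
[0.7165 0.1787 0.085 ] [0.7164 0.244  0.0811] 0.0030828133512282745 0.0027903978471001457 0.06544005582707922 mid [0.7164 0.2114 0.0831] yaw 0.0951582345204885
big w top [0.805 0.202 0.03 ]
small w [0.669 0.101 0.03 ]
```

```bash
cat > go.py <<'E'
import sys,numpy as np
from workcell import r
from scipy.spatial.transform import Rotation as Rn
def rel(p,yaw):
    o=r.observe(); R=Rn.from_rotvec(o["tool_rot"])
    y=np.radians(yaw); uy=np.array([np.cos(y),np.sin(y),0]); uz=np.array([0,0,-1.]); ux=np.cross(uy,uz)
    T=Rn.from_matrix(np.stack([ux,uy,uz],1))
    return R.inv().apply(np.array(p)-o["tcp_pos"]),np.degrees((R.inv()*T).as_rotvec())
for a in sys.argv[1:]:
    v=[float(x) for x in a.split(",")]
    s,w=rel(v[:3],v[3]); print(a,"shift",(s*1000).round(1),"mm turn",w.round(1))
o=r.observe(); print("t",o["time_s"],"tcp",np.round(o["tcp_pos"],4),"F",np.round(o["ft_force"],1))
E
python3 go.py 0.45,-0.35,0.25,-2.5 0.5,0.05,0.22,-2.5 0.525,0.217,0.2,-2.5 0.525,0.217,0.115,-2.5
```

```text
0.45,-0.35,0.25,-2.5 shift [208.7 328.4   5.7] mm turn [-0.  -0.1 19.4]
0.5,0.05,0.22,-2.5 shift [576.7 492.8  36.2] mm turn [-0.  -0.1 19.4]
0.525,0.217,0.2,-2.5 shift [729.1 565.4  56.4] mm turn [-0.  -0.1 19.4]
0.525,0.217,0.115,-2.5 shift [729.  565.4 141.4] mm turn [-0.  -0.1 19.4]
t 0.1 tcp [ 0.1967 -0.6453  0.2555] F [-1. -0. -0.]
```

>>> {"method": "apply_moves", "body": {"targets": [[[0.209, 0.328, 0.005, 0, 0, 10, 0], [0.209, 0.328, 0.005, 0, 0, 19.4, 0], [0.209, 0.328, 0.005, 0, 0, 19.4, 0], [0.209, 0.328, 0.005, 0, 0, 19.4, 0], [0.209, 0.328, 0.005, 0, 0, 19.4, 0], [0.209, 0.328, 0.005, 0, 0, 19.4, 0], [0.209, 0.328, 0.005, 0, 0, 19.4, 0], [0.209, 0.328, 0.005, 0, 0, 19.4, 0], [0.577, 0.493, 0.036, 0, 0, 19.4, 0], [0.577, 0.493, 0.036, 0, 0, 19.4, 0], [0.577, 0.493, 0.036, 0, 0, 19.4, 0], [0.577, 0.493, 0.036, 0, 0, 19.4, 0]]]}}

```text
time_s: 1.3
tcp_pos: [0.4742, -0.15, 0.2353]
tool_rot: [-2.268, -2.172, -0.001]
ft_force: [1.0, -0.2, -0.2]
opening: -0.0003
```

```bash
python3 go.py  0.5,0.05,0.22,-2.5 0.525,0.217,0.2,-2.5 0.525,0.217,0.115,-2.5
```

```text
0.5,0.05,0.22,-2.5 shift [200.9  17.2  15.6] mm turn [-0.  -0.1  0. ]
0.525,0.217,0.2,-2.5 shift [368.8  35.   35.8] mm turn [-0.  -0.1  0. ]
0.525,0.217,0.115,-2.5 shift [368.7  35.1 120.8] mm turn [-0.  -0.1  0. ]
t 1.3 tcp [ 0.4742 -0.15    0.2353] F [ 1.  -0.2 -0.2]
```

>>> {"method": "apply_moves", "body": {"targets": [[[0.369, 0.035, 0.036, 0, 0, 0, 0], [0.369, 0.035, 0.036, 0, 0, 0, 0], [0.369, 0.035, 0.036, 0, 0, 0, 0], [0.369, 0.035, 0.036, 0, 0, 0, 0], [0.369, 0.035, 0.036, 0, 0, 0, 0], [0.369, 0.035, 0.036, 0, 0, 0, 0], [0.369, 0.035, 0.036, 0, 0, 0, 0], [0.369, 0.035, 0.036, 0, 0, 0, 0], [0.369, 0.035, 0.036, 0, 0, 0, 0], [0.369, 0.035, 0.09, 0, 0, 0, 0], [0.369, 0.035, 0.121, 0, 0, 0, 0], [0.369, 0.035, 0.121, 0, 0, 0, 0]]]}}

```text
time_s: 2.5
tcp_pos: [0.522, 0.2146, 0.1103]
tool_rot: [-2.268, -2.169, 0.014]
ft_force: [-0.4, -0.4, 0.8]
opening: 0.0002
```

```bash
python3 go.py 0.605,0.213,0.115,-2.5
python3 - <<'E'
from workcell import grab_frame
import cv2
im=grab_frame("scene")[170:350,230:470,::-1]; cv2.imwrite("pics/a.png",cv2.resize(im,(720,540),interpolation=2))
E
```

```text
0.605,0.213,0.115,-2.5 shift [ 2.1 82.9 -5.4] mm turn [-0.5  0.2 -0.1]
t 2.5 tcp [0.522  0.2146 0.1103] F [-0.4 -0.4  0.8]
```

View pics/a.png

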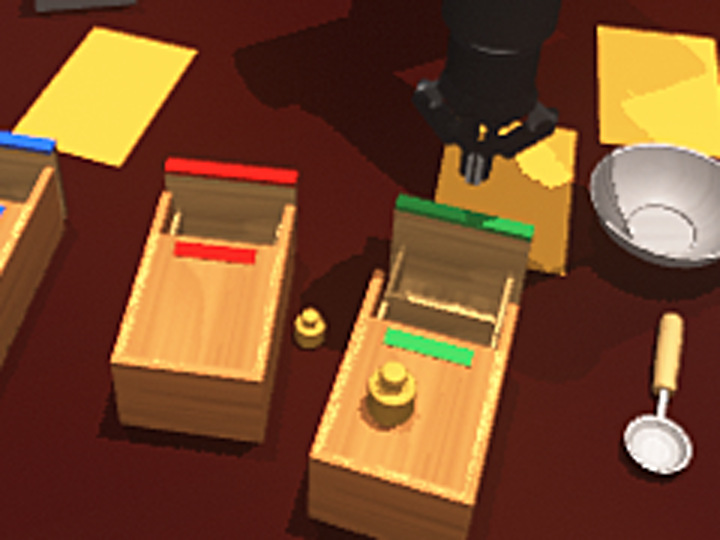

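The closed fingers stand in front of the green board's upper part, clear of everything. Now pushing.

>>> {"method": "apply_moves", "body": {"targets": [[[0.002, 0.03, -0.003, 0, 0, 0, 0], [0.002, 0.042, -0.003, 0, 0, 0, 0], [0.002, 0.052, -0.003, 0, 0, 0, 0], [0.002, 0.062, -0.003, 0, 0, 0, 0], [0.002, 0.072, -0.003, 0, 0, 0, 0], [0.002, 0.08, -0.003, 0, 0, 0, 0], [0.002, 0.085, -0.003, 0, 0, 0, 0], [0.002, 0.085, -0.003, 0, 0, 0, 0]]]}}

```text
time_s: 3.35
tcp_pos: [0.6096, 0.2138, 0.1158]
tool_rot: [-2.269, -2.171, 0.007]
ft_force: [0.3, 0.2, -0.2]
opening: 0.0
```

>>> {"method": "apply_moves", "body": {"targets": [[[0, 0.004, 0, 0, 0, 0, 0], [0, 0.008, 0, 0, 0, 0, 0], [0, 0.01, 0, 0, 0, 0, 0], [0, 0.01, 0, 0, 0, 0, 0]]]}}

```text
time_s: 3.75
tcp_pos: [0.6199, 0.2134, 0.1156]
tool_rot: [-2.269, -2.171, 0.007]
ft_force: [-0.5, 0.4, -0.4]
opening: 0.0001
```

>>> {"method": "apply_moves", "body": {"targets": [[[0, 0.003, 0, 0, 0, 0, 0], [0, 0.006, 0, 0, 0, 0, 0], [0, 0.006, 0, 0, 0, 0, 0]]]}}

```text
time_s: 4.05
tcp_pos: [0.6263, 0.2132, 0.1156]
tool_rot: [-2.269, -2.171, 0.006]
ft_force: [-0.8, 0.2, -0.1]
opening: 0.0001
```

Run:
```python
from h import *
from workcell import grab_frame
im=grab_frame("scene")
for b in blobs(im,"green",ROI["scene"])[:3]: print(b[0],b[1],b[2],onz("scene",b[1],.105).round(4),onz("scene",b[2],.105).round(4))
cv2.imwrite("pics/b.png",cv2.resize(im[170:350,230:470,::-1],(720,540),interpolation=2))
```

```text
136 [358.67694 281.18463] [386.51538 288.77692] [0.7314 0.1799 0.105 ] [0.7338 0.2454 0.105 ]
74 [357.2652  251.83301] [382.11786 257.48132] [0.6442 0.1566 0.105 ] [0.6445 0.2193 0.105 ]
```

View pics/b.png

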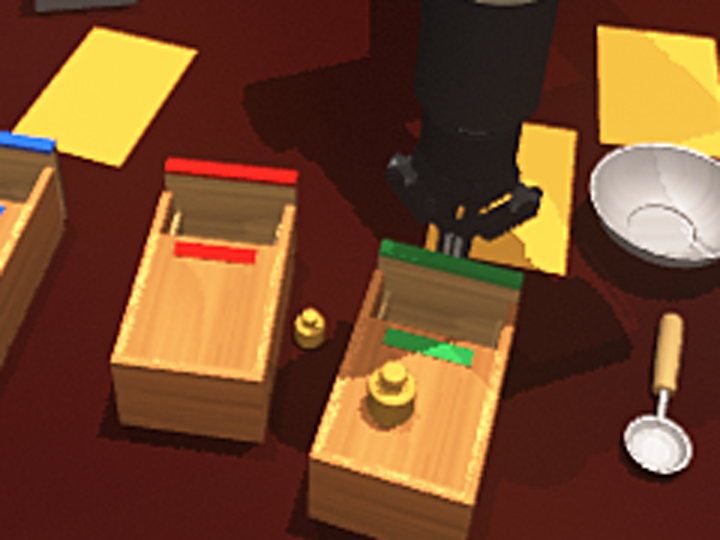

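The drawer follows the fingertips. It is nearly shut, but I haven't felt the stop yet, so I'll continue in small steps.

>>> {"method": "apply_moves", "body": {"targets": [[[0, 0.003, 0, 0, 0, 0, 0], [0, 0.005, 0, 0, 0, 0, 0], [0, 0.005, 0, 0, 0, 0, 0]]]}}

```text
time_s: 4.4
tcp_pos: [0.6292, 0.2129, 0.1154]
tool_rot: [-2.268, -2.17, 0.011]
ft_force: [-11.4, 2.8, 6.7]
opening: -0.0001
```

>>> {"method": "apply_moves", "body": {"targets": [[[0, 0.003, 0, 0, 0, 0, 0], [0, 0.005, 0, 0, 0, 0, 0], [0, 0.005, 0, 0, 0, 0, 0]]]}}

```text
time_s: 4.7
tcp_pos: [0.6295, 0.2129, 0.1155]
tool_rot: [-2.264, -2.166, 0.022]
ft_force: [-24.2, 6.3, 15.1]
opening: 0.0004
```

>>> {"method": "apply_moves", "body": {"targets": [[[0, 0.003, 0, 0, 0, 0, 0], [0, 0.005, 0, 0, 0, 0, 0], [0, 0.005, 0, 0, 0, 0, 0]]]}}

```text
time_s: 5.0
tcp_pos: [0.6297, 0.2129, 0.1155]
tool_rot: [-2.26, -2.163, 0.032]
ft_force: [-23.9, 5.6, 15.6]
opening: -0.0001
```

The hard stop was felt (24 N, TCP no longer advancing), so green is shut. Backing off, then up and over the red gap.

>>> {"method": "apply_moves", "body": {"targets": [[[0, -0.02, 0, 0, 0, 0, 0], [0, -0.06, 0, 0, 0, 0, 0], [0, -0.07, -0.05, 0, 0, 0, 0], [0, -0.07, -0.1, 0, 0, 0, 0], [0, -0.07, -0.1, 0, 0, 0, 0]]]}}

```text
time_s: 5.5
tcp_pos: [0.5655, 0.2182, 0.2253]
tool_rot: [-2.261, -2.168, 0.013]
ft_force: [1.2, 0.4, -0.1]
opening: -0.0002
```

```bash
python3 go.py 0.627,0.0106,0.21,8 0.627,0.0106,0.135,8
```

```text
0.627,0.0106,0.21,8 shift [-204.8   70.4   14.3] mm turn [ -0.7  -0.1 -10.4]
0.627,0.0106,0.135,8 shift [-204.8   71.3   89.3] mm turn [ -0.7  -0.1 -10.4]
t 5.5 tcp [0.5655 0.2182 0.2253] F [ 1.2  0.4 -0.1]
```

>>> {"method": "apply_moves", "body": {"targets": [[[-0.205, 0.071, 0.014, -0.7, 0, -10.4, 0], [-0.205, 0.071, 0.014, -0.7, 0, -10.4, 0], [-0.205, 0.071, 0.014, -0.7, 0, -10.4, 0], [-0.205, 0.071, 0.014, -0.7, 0, -10.4, 0], [-0.205, 0.071, 0.014, -0.7, 0, -10.4, 0], [-0.205, 0.071, 0.04, -0.7, 0, -10.4, 0], [-0.205, 0.071, 0.07, -0.7, 0, -10.4, 0], [-0.205, 0.071, 0.07, -0.7, 0, -10.4, 0], [-0.205, 0.071, 0.07, -0.7, 0, -10.4, 0]]]}}

```text
time_s: 6.4
tcp_pos: [0.6273, 0.0104, 0.1547]
tool_rot: [-2.06, -2.37, -0.0]
ft_force: [1.0, 0.0, 0.9]
opening: -0.0002
```

```bash
python3 go.py 0.627,0.0106,0.097,8
python3 - <<'E'
from h import *
from workcell import grab_frame
s=grab_frame("scene");t=grab_frame("top")
for b in blobs(s,"green",ROI["scene"])[:2]: print(b[0],b[1],b[2],onz("scene",b[1],.104).round(4),onz("scene",b[2],.104).round(4))
a=cv2.resize(s[170:350,230:450,::-1],(440,360),interpolation=2); b=cv2.resize(t[85:185,235:335,::-1],(360,360),interpolation=2)
cv2.imwrite("pics/c.png",np.hstack([a,b]))
E
```

```text
0.627,0.0106,0.097,8 shift [ 0.1 -0.2 57.7] mm turn [-0. -0.  0.]
t 6.4 tcp [0.6273 0.0104 0.1547] F [1.  0.  0.9]
134 [358.8745 281.4662] [386.48828 288.9007 ] [0.7313 0.1804 0.104 ] [0.7334 0.2454 0.104 ]
122 [372.6292 256.6067] [402.86517 263.58423] [0.6476 0.1963 0.104 ] [0.6483 0.2708 0.104 ]
```

View pics/c.png

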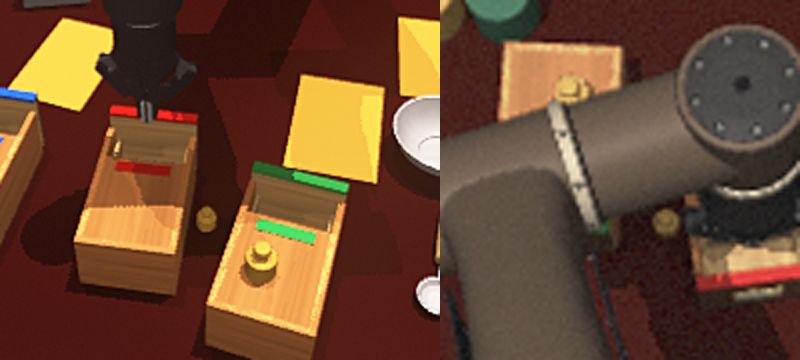

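Green's lip now sits at x≈0.648, which matches shut. The fingers are over the red gap, so I'll descend into it.

>>> {"method": "apply_moves", "body": {"targets": [[[0, 0, 0.02, 0, 0, 0, 0], [0, 0, 0.035, 0, 0, 0, 0], [0, 0, 0.046, 0, 0, 0, 0], [0, 0, 0.056, 0, 0, 0, 0], [0, 0, 0.056, 0, 0, 0, 0]]]}}

```text
time_s: 7.0
tcp_pos: [0.6278, 0.011, 0.0993]
tool_rot: [-2.06, -2.371, -0.003]
ft_force: [0.2, 0.0, -1.2]
opening: -0.0001
```

>>> {"method": "apply_moves", "body": {"targets": [[[0, -0.006, 0, 0, 0, 0, 0], [0, -0.012, 0, 0, 0, 0, 0], [0, -0.018, 0, 0, 0, 0, 0], [0, -0.024, 0, 0, 0, 0, 0], [0, -0.03, 0, 0, 0, 0, 0], [0, -0.035, 0, 0, 0, 0, 0]]]}}

```text
time_s: 7.6
tcp_pos: [0.5931, 0.0061, 0.0999]
tool_rot: [2.06, 2.371, 0.004]
ft_force: [2.5, -0.6, 1.2]
opening: -0.0
```

Run:
```python
from h import *
from workcell import grab_frame
s=grab_frame("scene");np.save("s.npy",s)
for b in blobs(s,"red",ROI["scene"])[:3]: print(b[0],b[1],b[2],onz("scene",b[1],.104).round(4),onz("scene",b[2],.104).round(4))
cv2.imwrite("pics/d.png",cv2.resize(s[170:350,230:450,::-1],(660,540),interpolation=2))
```

```text
117 [288.07318 252.34148] [314.19513 255.2439 ] [ 0.6949 -0.0092  0.104 ] [0.6851 0.0565 0.104 ]
46 [319.30002 222.60004] [329.14615 223.83081] [0.5706 0.0345 0.104 ] [0.5675 0.0614 0.104 ]
24 [286.10004 218.80003] [292.10004 221.80003] [ 0.5825 -0.0572  0.104 ] [ 0.5888 -0.0373  0.104 ]
```

View pics/d.png

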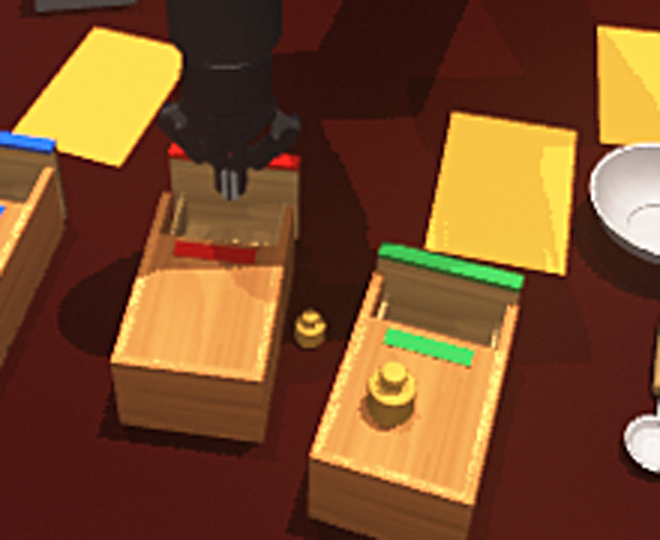

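The fingertip is hooked behind the red lip and the drawer follows, with about 2.5 N at the wrist. I'll draw on smoothly.

>>> {"method": "apply_moves", "body": {"targets": [[[0, -0.006, 0, 0, 0, 0, 0], [0, -0.012, 0, 0, 0, 0, 0], [0, -0.018, 0, 0, 0, 0, 0], [0, -0.024, 0, 0, 0, 0, 0], [0, -0.03, 0, 0, 0, 0, 0], [0, -0.036, 0, 0, 0, 0, 0], [0, -0.042, 0, 0, 0, 0, 0], [0, -0.048, 0, 0, 0, 0, 0], [0, -0.054, 0, 0, 0, 0, 0], [0, -0.06, 0, 0, 0, 0, 0], [0, -0.065, 0, 0, 0, 0, 0], [0, -0.069, 0, 0, 0, 0, 0]]]}}

```text
time_s: 8.85
tcp_pos: [0.5234, -0.0037, 0.0997]
tool_rot: [-2.06, -2.371, -0.003]
ft_force: [2.8, -1.2, 1.5]
opening: -0.0002
```

>>> {"method": "apply_moves", "body": {"targets": [[[0, -0.004, 0, 0, 0, 0, 0], [0, -0.008, 0, 0, 0, 0, 0], [0, -0.011, 0, 0, 0, 0, 0]]]}}

```text
time_s: 9.15
tcp_pos: [0.5121, -0.0054, 0.0996]
tool_rot: [-2.06, -2.371, -0.003]
ft_force: [2.7, -1.0, 0.3]
opening: 0.0001
```

>>> {"method": "apply_moves", "body": {"targets": [[[0, -0.003, 0, 0, 0, 0, 0], [0, -0.006, 0, 0, 0, 0, 0], [0, -0.006, 0, 0, 0, 0, 0]]]}}

```text
time_s: 9.45
tcp_pos: [0.5054, -0.0063, 0.0995]
tool_rot: [-2.06, -2.371, -0.002]
ft_force: [-0.2, 0.2, 0.5]
opening: 0.0003
```

>>> {"method": "apply_moves", "body": {"targets": [[[0, -0.003, 0, 0, 0, 0, 0], [0, -0.005, 0, 0, 0, 0, 0], [0, -0.005, 0, 0, 0, 0, 0]]]}}

```text
time_s: 9.75
tcp_pos: [0.5029, -0.0062, 0.1]
tool_rot: [2.059, 2.37, 0.009]
ft_force: [9.1, -1.7, -5.0]
opening: -0.0003
```

>>> {"method": "apply_moves", "body": {"targets": [[[0, -0.003, 0, 0, 0, 0, 0], [0, -0.005, 0, 0, 0, 0, 0], [0, -0.005, 0, 0, 0, 0, 0]]]}}

```text
time_s: 10.05
tcp_pos: [0.5026, -0.0056, 0.101]
tool_rot: [2.053, 2.368, 0.02]
ft_force: [16.4, -1.2, -11.1]
opening: 0.0
```

The stop was felt at TCP x=0.503, as predicted. Now unhooking inward a little, lifting straight up and retreating.

>>> {"method": "apply_moves", "body": {"targets": [[[0, 0.008, 0, 0, 0, 0, 0], [0, 0.014, 0, 0, 0, 0, 0], [0, 0.014, 0, 0, 0, 0, 0], [0, 0.014, -0.02, 0, 0, 0, 0], [0, 0.014, -0.06, 0, 0, 0, 0], [0, 0.014, -0.11, 0, 0, 0, 0], [0, 0.014, -0.15, 0, 0, 0, 0], [0, 0.014, -0.15, 0, 0, 0, 0]]]}}

```text
time_s: 10.85
tcp_pos: [0.5163, -0.004, 0.257]
tool_rot: [2.049, 2.364, 0.031]
ft_force: [0.3, 0.2, -0.4]
opening: 0.0001
```

```bash
python3 go.py 0.42,-0.3,0.25,8
```

```text
0.42,-0.3,0.25,8 shift [-279.3 -137.6    2.8] mm turn [ 1.4 -0.2  0.2]
t 10.85 tcp [ 0.5163 -0.004   0.257 ] F [ 0.3  0.2 -0.4]
```

>>> {"method": "apply_moves", "body": {"targets": [[[-0.28, -0.14, 0, 0, 0, 0, 0], [-0.28, -0.14, 0, 0, 0, 0, 0], [-0.28, -0.14, 0, 0, 0, 0, 0], [-0.28, -0.14, 0, 0, 0, 0, 0], [-0.28, -0.14, 0, 0, 0, 0, 0], [-0.28, -0.14, 0, 0, 0, 0, 0], [-0.28, -0.14, 0, 0, 0, 0, 0], [-0.28, -0.14, 0, 0, 0, 0, 0], [-0.28, -0.14, 0, 0, 0, 0, 0]]]}}

```text
time_s: 11.75
tcp_pos: [0.4171, -0.3007, 0.2522]
tool_rot: [2.051, 2.364, 0.031]
ft_force: [0.1, -0.4, 0.0]
opening: 0.0002
```

Run:
```python
from h import *
import h as hh
from workcell import grab_frame
def M(im,c):
    h=cv2.cvtColor(im,cv2.COLOR_RGB2HSV);H=h[...,0]
    ok={"red":(H<4)|(H>174),"green":(H>50)&(H<95),"blue":(H>105)&(H<125)}[c]
    return (ok&(h[...,1]>120)&(h[...,2]>70)).astype(np.uint8)
hh.mask=M
s=grab_frame("scene");t=grab_frame("top"); ROI["top"]=(235,85,420,205)
for c in("red","green","blue"):
    for n,im in(("scene",s),("top",t)):
        for b in blobs(im,c,ROI[n])[:3]: print(c,n,b[0],b[1].round(1),b[2].round(1),((onz(n,b[1],.104)+onz(n,b[2],.104))/2).round(4),((onz(n,b[1],.085)+onz(n,b[2],.085))/2).round(4))
a=cv2.resize(s[170:350,170:450,::-1],(440,400),interpolation=2); b=cv2.resize(t[85:205,235:343,::-1],(360,400),interpolation=2)
cv2.imwrite("pics/e.png",np.hstack([a,b]))
```

```text
red scene 8219 [170.  293.5] [330.  293.5] [ 0.8359 -0.0494  0.104 ] [ 0.8241 -0.0574  0.085 ]
red scene 513 [276.3 211.2] [331.9 190.9] [ 0.4965 -0.0319  0.104 ] [ 0.476  -0.0395  0.085 ]
red scene 354 [215. 196.] [250. 196.] [ 0.537 -0.243  0.104] [ 0.5176 -0.2559  0.085 ]
red top 4504 [235.  144.5] [419.  144.5] [ 0.6573 -0.0088  0.104 ] [ 0.6625 -0.0087  0.085 ]
red top 200 [235. 109.] [250. 109.] [0.7856 0.298  0.104 ] [0.7922 0.3017 0.085 ]
red top 72 [310.8 142.5] [329.  140.1] [0.6689 0.016  0.104 ] [0.6742 0.0164 0.085 ]
green scene 241 [356.2 252.1] [403.5 263.9] [0.6467 0.2133 0.104 ] [0.6302 0.212  0.085 ]
green scene 150 [358.4 281.4] [386.8 288.9] [0.7323 0.2127 0.104 ] [0.7179 0.2113 0.085 ]
green top 101 [249.  146.3] [280.1 147.4] [0.6457 0.2134 0.104 ] [0.6508 0.2161 0.085 ]
green top 56 [257.9 128.5] [275.1 129.5] [0.7118 0.2085 0.104 ] [0.7177 0.2112 0.085 ]
blue scene 195 [207. 212.] [247.1 218.1] [ 0.6153 -0.2209  0.104 ] [ 0.598  -0.2333  0.085 ]
blue scene 100 [206.1 236.6] [229.9 240.4] [ 0.703  -0.2016  0.104 ] [ 0.6878 -0.2135  0.085 ]
blue top 67 [374.9 138.9] [392.9 137.6] [ 0.6831 -0.2124  0.104 ] [ 0.6886 -0.2145  0.085 ]
blue top 24 [392.  155.5] [402.  155.5] [ 0.6204 -0.2586  0.104 ] [ 0.6252 -0.2613  0.085 ]
```

View pics/e.png

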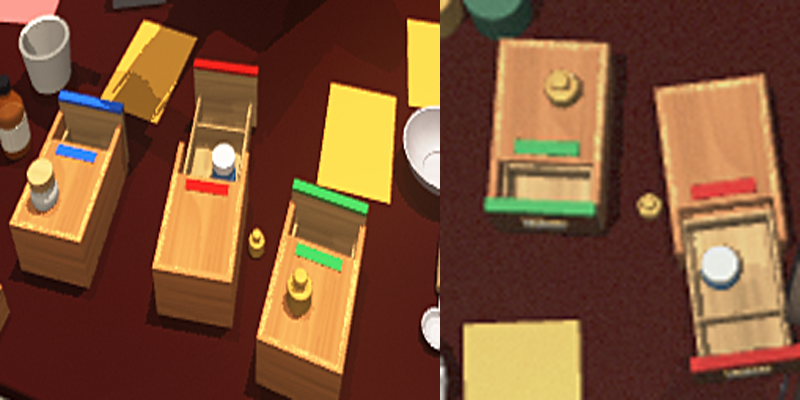

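Run:
```python
from h import *
from workcell import grab_frame,hand_in,r
s=grab_frame("scene");t=grab_frame("top")
B=[blobs(s,"red",(260,190,345,225))[0],blobs(t,"red",(300,170,345,205))[0]]
for b in B: print(b[1].round(1),b[2].round(1))
m=(tri(B[0][1],B[1][2])[0]+tri(B[0][2],B[1][1])[0])/2
print(m.round(4),"moved",np.linalg.norm(m[:2]-[.5944,.006]).round(4), "to strip",np.linalg.norm(m[:2]-[.6741,.017]).round(4),r.observe()["time_s"])
```

```text
[292.9 197.6] [334.1 201.4]
[309.8 194.3] [343.3 190. ]
[ 0.4848 -0.0102  0.1046] moved 0.1108 to strip 0.1913 11.95
```

```bash
python3 -c "
from workcell import hand_in
print(hand_in())"
```

```text
the job is handed in; nothing more can be done
None
```

The job is handed in at about 12 s on the robot clock: the green drawer is shut and the red drawer is drawn out to its stop. No verdict is reported.

- **Green drawer:** I pushed it with closed fingertips on the upper part of its front until it stopped hard, with about 24 N in the pushing direction. Its lip ended at x≈0.647 m and was still there after the red drawer was drawn.
- **Red drawer:** I lowered the closed fingertips behind the lip and pulled only on its inner side, with about 2.5 N, until the stop. From the two cameras, the lip moved 111 mm and ends 191 mm from the roof strip. That is about 0.12 m out, allowing for a shut spacing of about 70 mm.
- **Jar and the other things:** The final picture shows the jar standing in the open well. Both weights, the roof jar and the blue drawer look unmoved. The bowl and spoon lie partly outside that last crop and the brown bottle and mortar at its edge. None were near the fingertips.
- **Checks that were less clear:** My first red masks in the final check, with a looser threshold, merged with the table top. I re-measured with the stricter mask. In the top view the blue lip was partly hidden by the arm, so its position was confirmed only from the scene camera, where its pixels had not changed.

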